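# Press a bottle-cap badge in the locking clamp and free it

## Robot

A 6-joint arm with a two-finger parallel gripper is mounted at the origin on the work surface. World frame = base frame: x ahead of the robot, y to its left, z up, the work surface at z = 0. Lengths are in m, angles in rad, forces in N, time in s.
With the tool pointing down it reaches from about 0.3 to 0.875 m from the base axis. Payload 6.4 kg.
Tool frame: the origin (TCP) lies at the centre of the arm's flange, where the gripper is bolted on; the fingertips stand 173 mm ahead of it and the grasp point (between the pads) lies 155 mm ahead of it (ctrl.pinch_z is the distance from the TCP to the grasp point, in m); z points along the fingers, y is the direction in which the jaws open and shut (so a half turn about z gives the same grasp; the last joint's range is limited). The gripper opens to 85 mm and grips with 20 to 120 N. Pads are 22 mm wide; open, the fingers measure 114 mm over their backs; the gripper's body (76 mm by 85 mm) begins 54 mm behind the grasp point. The pads swing forward as they close: fully open they stand 13 mm farther back than shut.
Start: joints at [-1.441, 0.181, 1.607, -0, 1.354, -0.206], TCP at [0.189, -0.543, 0.405] pointing down, gripper open.
Joint ranges: [-2.99, 2.99], [-0.89, 2.07], [0.3, 2.58], [-1.14, 4.28], [0, 2.63], [-3.12, 3.12]. Speed limits (rad/s): [2.57, 2.57, 3.01, 3.14, 3.14, 3.14].

## Interface

Orientations are given as a unit quaternion [w, x, y, z].
In Python, from bench import ctrl gives the robot as it stands.
- The arm moves only by the tool drive_tool, never from a script. Its argument "commands" is a list that holds one entry, the list of rows, each a list of 7 numbers: the shift along the tool's x, y, z in units of 50 mm (1.0 is 50 mm), then the turn, a rotation vector about the tool's x, y, z in units of 8 degrees (1.0 is 8 degrees), then the closure in counts, from 0 (fully open) to 255 (shut). A call has 1 to 10 rows; each row shifts and turns the commanded pose from where the row before left it, along the tool's axes as they then stand; what a row does not reach is not made up. A row lasts 1/10 s, in which the tool goes at most 50 mm and 8.59 degrees, less where a joint would pass 70% of its speed; a pose out of reach is approached as far as the arm can. A call is refused whole if a number of a shift passes 1 or a number of a turn 1, either way. A call with a gripper value outside its range is refused whole. The fingers move at their own pace and stop on an object; the grip force is fixed at half the most. Time passes only in rows, so rows that do not move let the fingers close. It gives the time, the measured TCP pose, the force and the opening at its end, in the units of the state.
- ctrl.get_obs(): the state, without advancing time (a new reading comes with each control period).
- ctrl.camera(name): name is "scene" or "side" or "wrist"; returns a dict with "pixels" (420x560x3 uint8, red, green, blue), "depth" (420x560 float32, m along the optical axis (not along the pixel's ray), 0 where there is no reading), "intrinsics" (3x3 intrinsics, pixels), "R" (3x3) and "t" (3): a world point X has camera coordinates R X + t; the wrist camera has in their place "tool_from_camera" (4x4, takes a point from camera to tool coordinates, whose origin is the TCP and whose axes are the flange's). Camera axes: x right, y down, z forward; pixel columns grow to the right and rows downward; lengths in m; the calibration is good to about 2 mm. The wrist camera is an equidistant fisheye: a pixel r from the principal point sees the ray r / f radians off the axis. A picture is of the moment at which its call begins: read the wrist's pose just before it.
- ctrl.hand_in(): hands the job in, once; it reports no verdict.
The state is a dict: "time_s": time; "q": joint angles; "dq": joint speeds; "joint_efforts": joint torques, N m; "eef_pos": TCP position; "eef_rot": TCP orientation; "wrist_force": force on the tool from outside, world axes, zero at the start; "torque": the same for the moment, N m; "opening": opening from 0.0 (shut) to 1.0 (fully open).
Only numpy, scipy, OpenCV 4.12 (cv2) and the standard library are available. Lean on these libraries where they do the work, as an engineer would, in place of code of your own. Each camera call takes 0.05 s, during which the arm holds its last target. There are 200 camera calls.

## Task

One bottle-cap badge on the desk still has its backing disc standing proud. Set that cap down, disc upward and released, on the clamp's round anvil, centred where the raised jaw will come down; swing the clamp's handle down over centre until it locks by itself, pressing the disc flush; then flick down the release lever at the clamp's tail, while it is locked, so that the jaw springs open and frees the cap (do not pull the handle up instead). Leave the pressed cap lying on the anvil with the clamp open, and do not disturb the other cap, which is already finished, the pen or the mug.

Things in the scene. Friction and masses are not known exactly. Their poses are not given: they have to be found in the camera images.
- cap: the badge to press: a plain steel crown bottle cap, 31 mm across and 8 mm high, about 30 g, lying with its mouth up on the desk beside the finished one. A dark steel disc 23 mm across in its mouth stands 4 mm proud of the rim, so 12 mm high in all. Grip it by the 31 mm rim. Origin: centre of the underside, z up. It may start in either of two places
- disc (a joint): how far the disc has been pressed into the cap, in m: 0 = 4 mm proud (start), 0.004 = flush with the rim. It needs about 6 N and stays where it is pushed
- clamp: bench locking clamp like locking pliers on their back, fixed to the desk by a base plate 290 x 85 x 12 mm. Origin: on the desk under the jaw's pivot, z up; x runs along the clamp, jaw and anvil at +x, handle and release lever at -x. Two cheeks, 40 mm wide over all and 88 mm high, span x -65 to +20 mm. The sprung jaw pulls the handle open until dead centre; past it the clamp stays locked
- jaw (a joint): angle of the jaw in rad: 0 = open (start; bar 18 mm wide, 113 mm long, about 76 degrees up, end 175 mm above the desk), about 1.32 = down, level. It pivots at (0, 0, 62) mm of the clamp, driven only by the handle, and brings a sprung rubber foot, 28 mm across, down centred on the anvil with about 8 to 12 N
- anvil (a point): centre of the flat top of the anvil, a steel disc 50 mm across, 30 mm above the desk, 105 mm along the clamp's +x from its origin
- handle (a joint): angle of the handle in rad: 0 = fully open (start; raised 49 degrees, its end 160 mm above the desk), 0.79 = dead centre, 0.85 = its stop, level and locked. Flat bar 22 mm wide, 12 mm thick, reaching 110 mm towards the clamp's -x from its pivot at (-50, 0, 75) mm of the clamp; closing takes about 3 to 10 N pressed down near its end
- handle_top (a point): point on the upper face of the handle, 90 mm from its pivot, where to press; it moves with the handle on a circle about the pivot (in the clamp's frame at (-140, 0, 83) mm when locked)
- release (a joint): angle of the release lever in rad: 0 = at rest (a light spring returns it), grows as its pad is pressed down, stop at 0.42. It turns about (-120, 0, 52) mm of the clamp. When the clamp is locked its nose meets the handle from below at about 0.15 and throws it past dead centre at about 0.25, with only a few newtons on the pad; the clamp then springs open by itself
- release_pad (a point): centre of the top of the release lever's flat pad, 26 mm (along the clamp) x 30 mm, 210 mm along the clamp's -x from its origin and 62 mm above the desk at rest; it stands clear behind the handle's end and goes down up to 35 mm
- done_cap: a finished badge of the same size, its disc already flush with the rim, 8 mm high in all; leave it alone. Origin: centre of the underside
- pen: slim metal pen, 11 mm thick and 137 mm long, lying along its x axis; leave it alone
- mug: white mug 80 mm across and 90 mm high, standing; origin under its centre; leave it alone
Mind the look-alikes: they are no part of the job. What is shaped like the cap but green or red is not meant.

How it is judged:
On the way, in this order (a step that is already met when the one before it is completed fails the run):
1. the cap lies upright and released on the anvil, its centre within 8 mm of the anvil's, the disc still proud and the clamp open (horizontal distance between cap and anvil below 0.008 m and z of cap in the frame of anvil between -0.003 and 0.003 m and angle between cap's own z axis and vertical below 0.1 rad and contact force between the fingers and cap below 0.3 N and value of joint disc below 0.002 m and value of joint handle below 0.3 rad), for 0.2 s.
2. the handle is past dead centre (over 0.81 rad) and the disc pressed in by more than 3 mm (value of joint handle above 0.81 rad and value of joint disc above 0.003 m and horizontal distance between cap and anvil below 0.01 m), for 0.3 s.
3. the release lever is pressed (over 0.08 rad) while the clamp is still locked (value of joint release above 0.08 rad and value of joint handle above 0.8 rad).
4. the clamp has sprung open (value of joint handle below 0.2 rad), for 0.1 s.
At the end, for the whole second after the job is handed in: The cap lies upright and at rest on the anvil, centre within 12 mm of the anvil's, its disc pressed in by more than 3 mm of its 4 mm; the handle is open (under 0.2 rad) and the release lever back at rest (under 0.05 rad) (horizontal distance between cap and anvil below 0.012 m and z of cap in the frame of anvil between -0.003 and 0.003 m and angle between cap's own z axis and vertical below 0.1 rad and value of joint disc above 0.003 m and value of joint handle below 0.2 rad and value of joint release below 0.05 rad and linear speed of cap below 0.02 m/s); the robot touches nothing.
It fails at once if the finished cap is moved more than 25 mm (distance of done_cap from where it was at the start of the episode above 0.025 m).
It fails at once if the pen is moved more than 25 mm (distance of pen from where it was at the start of the episode above 0.025 m).
It fails at once if the mug is moved more than 25 mm (distance of mug from where it was at the start of the episode above 0.025 m).
It also fails if it takes over 54 s, if anything falls off the work surface, if the arm or the gripper's body presses on something with over 40 N, if the wrist force passes 120 N, or if a joint passes its speed limit or range.

## Working session

There is one attempt and no reset: what is moved stays moved. The work goes in short steps, Python scripts to look and compute and a tool call to move; the robot and the scene stay as the last step left them, time stands still between calls to the robot, and variables do not carry over. Pictures are saved under pics/ and viewed, about 8 in all and at most 12, crops included, and the job is handed in when it is done.

Besides the shell and the picture viewer there is one more tool, called after "Emit:" as name(argument=value, ...) on one line, values as JSON. drive_tool: Moves the arm, as the interface text tells. Its arguments: {"type":"object","properties":{"commands":{"type":"array","items":{"type":"array","items":{"type":"array","items":{"type":"number"}}}}},"required":["commands"]}

```bash
mkdir -p pics; ls; cat > h.py <<'E'
import numpy as np, cv2, time
from bench import ctrl
def shot(n,name):
    c=ctrl.camera(n); cv2.imwrite(f'pics/{name}.png',c['pixels'][:,:,::-1]); np.savez(f'pics/{name}.npz',**c); return c
def pts(c):
    d=c['depth']; K=c['intrinsics']; v,u=np.indices(d.shape)
    P=np.stack([(u-K[0,2])/K[0,0]*d,(v-K[1,2])/K[1,1]*d,d],-1)
    return (P-c['t'])@c['R']
E
python3 - <<'E'
from h import *
for n in ('scene','side'):
    c=shot(n,n); print(n,c['intrinsics'],c['R'],c['t'])
o=ctrl.get_obs(); print(o)
a=cv2.imread('pics/scene.png');b=cv2.imread('pics/side.png')
E
```

```text
pics
scene [[387.81855098   0.         282.62190828]
 [  0.         387.81855098 204.50844947]
 [  0.           0.           1.        ]] [[ 0.44232151  0.89685569  0.00124434]
 [ 0.63142191 -0.31042594 -0.71059278]
 [-0.63691291  0.31509618 -0.70360241]] [-0.28808919 -0.3047079   1.35941404]
side [[417.00541496   0.         279.91570623]
 [  0.         417.00541496 218.22183033]
 [  0.           0.           1.        ]] [[ 0.91547237 -0.40182466  0.02114899]
 [-0.23184058 -0.56969897 -0.78847513]
 [ 0.32887731  0.716924   -0.61470293]] [-0.57159322  0.22200592  0.73265207]
{'time_s': 0.1, 'q': array([-1.44129287e+00,  1.81470176e-01,  1.60792517e+00,  2.78538769e-05,
        1.35379371e+00, -2.06325191e-01]), 'dq': array([ 9.17019400e-04, -2.75231590e-03, -1.64364863e-03,  6.42124988e-05,
       -9.29286266e-04,  6.69805507e-04]), 'joint_efforts': array([ 1.86653810e-04, -4.45878482e+01, -3.52237487e+01, -1.85508761e-04,
        4.17261530e-03,  8.88801907e-06]), 'eef_pos': array([ 0.18946832, -0.54264228,  0.4038638 ]), 'eef_rot': array([-7.97089604e-04,  9.85935671e-01,  1.67123351e-01,  4.42399215e-05]), 'wrist_force': array([-0.47675039,  0.5484377 , -0.29451636]), 'torque': array([-0.04449327, -0.02885502,  0.04042422]), 'opening': 1.0013657302612846}
```

View pics/scene.png

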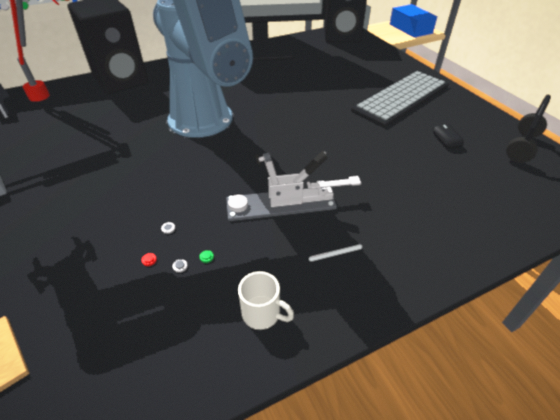

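View pics/side.png

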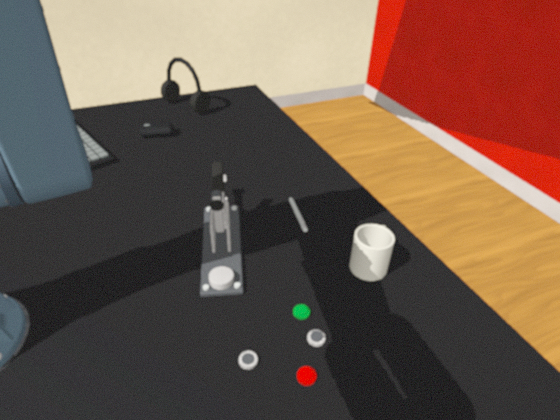

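The scene view shows the clamp at about (285,195), its anvil at (237,204) and the release pad at (355,181). The two steel caps are at (168,228) and (180,266). In the side view the anvil is at (221,277), with caps at (248,360) and (316,338).

```bash
python3 - <<'E'
from h import *
S=dict(np.load('pics/scene.npz'));D=dict(np.load('pics/side.npz'))
for c,l in ((S,{'A':(168,228),'B':(180,266),'green':(207,256),'red':(149,260),'anvil':(237,203),'pad':(354,181),'mug':(260,300)}),(D,{'A':(248,360),'B':(316,338),'anvil':(221,275),'pad':(224,178)})):
    P=pts(c)
    for k,(u,v) in l.items():
        w=P[v-8:v+9,u-10:u+11].reshape(-1,3); 
        print(k,P[v,u].round(4),'zpct',np.percentile(w[:,2],[5,50,90,99]).round(4), end=' ')
        m=w[(w[:,2]>.004)&(w[:,2]<.1)]; print(m[:,:2].mean(0).round(4),len(m))
cr=lambda n,u,v:cv2.resize(cv2.imread(f'pics/{n}.png')[v-20:v+20,u-20:u+20],(300,300),interpolation=cv2.INTER_CUBIC)
cv2.imwrite('pics/c1.png',np.vstack([np.hstack([cr('scene',168,228),cr('scene',180,266)]),np.hstack([cr('side',248,360),cr('side',316,338)])]))
# two-view rays: bright blob centroid
def ray(c,u,v):
    d=c['R'].T@np.linalg.inv(c['intrinsics'])@[u,v,1]; return -c['R'].T@c['t'],d
def blob(n,u,v,r=13):
    g=cv2.imread(f'pics/{n}.png',0)[v-r:v+r+1,u-r:u+r+1]; m=(g>90).astype('uint8'); cn,_=cv2.findContours(m,0,2); q=max(cn,key=cv2.contourArea); (x,y),ax,an=cv2.fitEllipse(cv2.convexHull(q)); return u-r+x,v-r+y
def onz(c,uv,z):
    o,d=ray(c,*uv); return o+d*(z-o[2])/d[2]
for k,s,t in (('A',(168,228),(248,360)),('B',(180,266),(316,338)),('anvil',(237,203),(221,277))):
    for n,c,p in (('scene',S,s),('side',D,t)):
        b=blob(n,*p); print(k,n,np.round(b,1),onz(c,b,.006 if k!='anvil' else .027).round(4))
# clamp axis: dark base corner etc.: depth points in clamp height range
for n,c in (('scene',S),('side',D)):
    P=pts(c); m=(P[...,2]>.008)&(P[...,2]<.016)&(c['depth']>0)&(abs(P[...,0]-P[203,237,0] if n=='scene' else P[...,0]-P[275,221,0])<.4)
    m=cv2.morphologyEx(m.astype('uint8'),cv2.MORPH_OPEN,np.ones((3,3)))
    k,l,st,ce=cv2.connectedComponentsWithStats(m); 
    for i in range(1,k):
        if st[i,4]>150: 
            q=P[l==i][:,:2].astype('float32'); print(n,st[i],cv2.minAreaRect(q))
E
```

```text
A [ 0.4707 -0.234   0.0081] zpct [-0.0034 -0.0006  0.0072  0.0091] [ 0.4659 -0.234 ] 94
B [ 0.6017 -0.2391  0.011 ] zpct [-0.0031 -0.0003  0.0106  0.0122] [ 0.596  -0.2399] 120
green [ 0.6024 -0.1742  0.0121] zpct [-0.0029 -0.0002  0.0107  0.0122] [ 0.5978 -0.1759] 112
red [ 0.5538 -0.2992  0.012 ] zpct [-0.0033 -0.0002  0.0109  0.0128] [ 0.5464 -0.3001] 114
anvil [ 0.4838 -0.0506  0.0288] zpct [0.0091 0.0269 0.0299 0.0317] [ 0.4788 -0.0485] 346
pad [0.577  0.2469 0.0635] zpct [-0.003  -0.0001  0.0606  0.063 ] [0.5703 0.2462] 118
mug [ 0.7609 -0.1085  0.0045] zpct [0.0026 0.0112 0.0875 0.0909] [ 0.7799 -0.1149] 290
A [ 0.4622 -0.2332  0.0064] zpct [-0.0019  0.0065  0.0084  0.0095] [ 0.4613 -0.2318] 237
B [ 0.5898 -0.2398  0.0083] zpct [-0.0017  0.0062  0.0114  0.0127] [ 0.5895 -0.2383] 211
anvil [ 0.4745 -0.0453  0.0301] zpct [0.012  0.0292 0.0307 0.032 ] [ 0.4752 -0.0429] 356
pad [0.5768 0.2497 0.0617] zpct [-0.0018  0.0582  0.1425  0.1484] [0.5778 0.2514] 16
A scene [167.6 227.2] [ 0.4654 -0.2341  0.006 ]
A side [247.5 359.4] [ 0.462  -0.2316  0.006 ]
B scene [179.4 265. ] [ 0.5942 -0.2394  0.006 ]
B side [315.6 337.5] [ 0.5906 -0.2372  0.006 ]
anvil scene [240.2 205.4] [ 0.4941 -0.0459  0.027 ]Traceback (most recent call last):
  File "<stdin>", line 20, in <module>
  File "<stdin>", line 15, in blob
cv2.error: OpenCV(4.12.0) /io/opencv/modules/imgproc/src/shapedescr.cpp:361: error: (-201:Incorrect size of input array) There should be at least 5 points to fit the ellipse in function 'fitEllipseNoDirect'
```

View pics/c1.png

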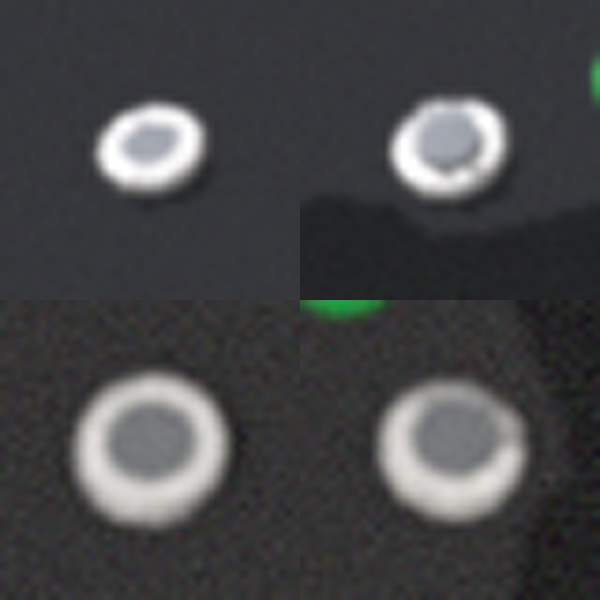

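The close crop settles it: B (scene 180,266 / side 316,338) has the raised disc, with depth reading about 12 mm. A is flush, at about 8 mm, so it is the finished cap. Next I'll move above B with the jaws set across the clamp's axis.

```bash
cat >> h.py <<'E'
from scipy.spatial.transform import Rotation as Ro
def rot(o): w,x,y,z=o['eef_rot']; return Ro.from_quat([x,y,z,w])
def plan(target,yaw_deg,n,grip,p0=None):
    """rows to tool-down target pos with tool y at world angle yaw_deg"""
    o=ctrl.get_obs(); R=rot(o); p=np.array(o['eef_pos']) if p0 is None else np.array(p0)
    a=np.radians(yaw_deg); y=np.array([np.cos(a),np.sin(a),0]); z=np.array([0,0,-1.]); T=Ro.from_matrix(np.c_[np.cross(y,z),y,z])
    rv=(R.inv()*T).as_rotvec()/n; step=(np.array(target)-p)/n
    rows=[]
    for i in range(n):
        s=R.inv().apply(step)/.05
        # quantise, then follow what the rounded row really does
        row=[*np.round(s,2),*np.round(np.degrees(rv)/8,2)]; rows.append([float(x)+0. for x in row]+[grip])
        R=R*Ro.from_rotvec(np.radians(np.array(row[3:])*8))
    print(str([rows]).replace(' ',''))
E
python3 - <<'E'
from h import *
plan([.592,-.238,.33],-18.7,14,0)
E
```

```text
[[[0.69,-0.22,0.11,0.0,0.0,-0.46,0],[0.7,-0.18,0.11,0.0,0.0,-0.46,0],[0.71,-0.13,0.11,0.0,0.0,-0.46,0],[0.72,-0.09,0.11,0.0,0.0,-0.46,0],[0.72,-0.04,0.11,0.0,0.0,-0.46,0],[0.72,0.01,0.11,0.0,0.0,-0.46,0],[0.72,0.05,0.11,0.0,0.0,-0.46,0],[0.71,0.1,0.11,0.0,0.0,-0.46,0],[0.71,0.14,0.11,0.0,0.0,-0.46,0],[0.7,0.19,0.11,0.0,0.0,-0.46,0],[0.68,0.23,0.11,0.0,0.0,-0.46,0],[0.67,0.28,0.11,0.0,0.0,-0.46,0],[0.65,0.32,0.11,0.0,0.0,-0.46,0],[0.62,0.36,0.11,0.0,0.0,-0.46,0]]]
```

Emit:
drive_tool(commands=[[[0.69,-0.22,0.11,0,0,-0.46,0],[0.7,-0.18,0.11,0,0,-0.46,0],[0.71,-0.13,0.11,0,0,-0.46,0],[0.72,-0.09,0.11,0,0,-0.46,0],[0.72,-0.04,0.11,0,0,-0.46,0],[0.72,0.01,0.11,0,0,-0.46,0],[0.72,0.05,0.11,0,0,-0.46,0],[0.71,0.1,0.11,0,0,-0.46,0],[0.71,0.14,0.11,0,0,-0.46,0],[0.7,0.19,0.11,0,0,-0.46,0]]])

```text
time_s: 1.1
eef_pos: [0.4782, -0.3235, 0.3491]
eef_rot: [-0.0, 0.882, 0.471, -0.0]
wrist_force: [0.3, -0.7, -0.2]
opening: 0.998
```

Emit:
drive_tool(commands=[[[0.68,0.23,0.11,0,0,-0.46,80],[0.67,0.28,0.11,0,0,-0.46,80],[0.65,0.32,0.11,0,0,-0.46,80],[0.62,0.36,0.11,0,0,-0.46,80],[0,0,0,0,0,0,80],[0,0,0,0,0,0,80]]])

```text
time_s: 1.7
eef_pos: [0.5924, -0.2369, 0.3268]
eef_rot: [-0.001, 0.815, 0.58, -0.0]
wrist_force: [0.0, 0.9, 0.4]
opening: 0.686
```

```bash
cat >> h.py <<'E'
def wray(c,o,u,v):
    K=c['intrinsics']; x=(u-K[0,2]); y=(v-K[1,2]); r=np.hypot(x,y); th=r/K[0,0]
    d=np.array([np.sin(th)*x/max(r,1e-9),np.sin(th)*y/max(r,1e-9),np.cos(th)])
    M=c['tool_from_camera']; R=rot(o); return np.array(o['eef_pos'])+R.apply(M[:3,3]), R.apply(M[:3,:3]@d)
def wonz(c,o,u,v,z):
    p,d=wray(c,o,u,v); return p+d*(z-p[2])/d[2]
def wproj(c,o,X):
    M=c['tool_from_camera']; t=rot(o).inv().apply(np.array(X)-o['eef_pos']); q=M[:3,:3].T@(t-M[:3,3])
    th=np.arctan2(np.hypot(q[0],q[1]),q[2]); K=c['intrinsics']; h=np.hypot(q[0],q[1]); return K[0,2]+K[0,0]*th*q[0]/h, K[1,2]+K[1,1]*th*q[1]/h
E
python3 - <<'E'
from h import *
o=ctrl.get_obs(); c=shot('wrist','w1'); print(o['eef_pos'],o['opening'],c['intrinsics'],c['tool_from_camera'])
for n,X in (('B',[.592,-.238,.006]),('A',[.463,-.233,.006]),('anvil',[.477,-.046,.03]),('pad',[.577,.248,.062])): print(n,wproj(c,o,X))
E
```

```text
[ 0.59244325 -0.23686023  0.32679502] 0.6864221878866302 [[325.1922621    0.         283.8933625 ]
 [  0.         325.1922621  202.98679194]
 [  0.           0.           1.        ]] [[ 3.02299327e-04 -9.59229349e-01 -2.82628671e-01  7.21315610e-02]
 [ 9.99999871e-01  4.05033813e-04 -3.05068246e-04  1.12849127e-04]
 [ 4.07104583e-04 -2.82628542e-01  9.59229348e-01  3.05756167e-02]
 [ 0.00000000e+00  0.00000000e+00  0.00000000e+00  1.00000000e+00]]
B (np.float64(284.43132058551146), np.float64(190.32997501969774))
A (np.float64(161.2759362172696), np.float64(227.24730138064078))
anvil (np.float64(94.8080100612134), np.float64(45.280886493934304))
pad (np.float64(123.5910387330324), np.float64(-196.43753522611271))
```

View pics/w1.png

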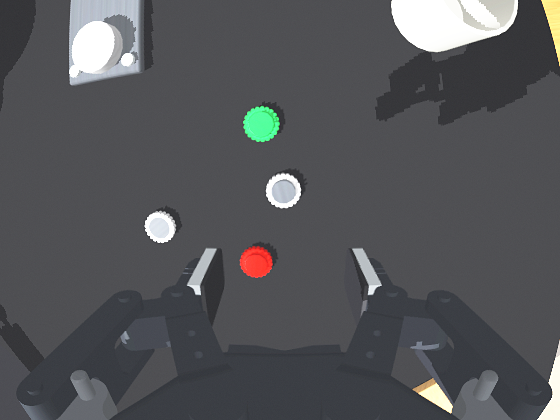

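The wrist view shows cap B at about (283,190) and the anvil at (97,47), both within 2 px of where they were predicted. I'll refine these positions and plan the descent.

```bash
python3 - <<'E'
from h import *
o=ctrl.get_obs(); c=dict(np.load('pics/w1.npz')); g=cv2.imread('pics/w1.png',0)
def ell(u,v,r,th):
    w=(g[v-r:v+r,u-r:u+r]>th).astype('uint8'); cn,_=cv2.findContours(w,0,1); q=max(cn,key=cv2.contourArea)
    e=cv2.fitEllipse(cv2.convexHull(q)); return e[0][0]+u-r,e[0][1]+v-r,e[1]
b=ell(283,190,24,140); print(b,wonz(c,o,*b[:2],.006))
a=ell(97,46,28,200); print(a,wonz(c,o,*a[:2],.028))
plan([*wonz(c,o,*b[:2],.006)[:2],.174],-18.7,8,80)
E
```

```text
(282.9538059234619, 190.3625774383545, (34.972190856933594, 35.359493255615234)) [ 0.59034348 -0.23856209  0.006     ]
(90.87882041931152, 51.37324905395508, (41.74990463256836, 66.31185150146484)) [ 0.46993121 -0.04911167  0.028     ]
[[[0.0,0.0,0.38,0.0,0.0,-0.01,80],[0.0,0.0,0.38,0.0,0.0,-0.01,80],[0.0,0.0,0.38,0.0,0.0,-0.01,80],[0.0,0.0,0.38,0.0,0.0,-0.01,80],[0.0,0.0,0.38,0.0,0.0,-0.01,80],[0.0,0.0,0.38,0.0,0.0,-0.01,80],[0.0,0.0,0.38,0.0,0.0,-0.01,80],[0.0,0.0,0.38,0.0,0.0,-0.01,80]]]
```

Emit:
drive_tool(commands=[[[-0.05,-0.03,0.5,0,0,0,80],[0,0,0.6,0,0,0,80],[0,0,0.6,0,0,0,80],[0,0,0.5,0,0,0,80],[0,0,0.4,0,0,0,80],[0,0,0.3,0,0,0,80],[0,0,0.12,0,0,0,80],[0,0,0,0,0,0,80],[0,0,0,0,0,0,80]]])

```text
time_s: 2.65
eef_pos: [0.5904, -0.24, 0.1778]
eef_rot: [0.001, 0.815, 0.579, 0.0]
wrist_force: [-0.2, -0.6, -0.7]
opening: 0.688
```

```bash
python3 - <<'E'
from h import *
o=ctrl.get_obs(); c=shot('wrist','w2'); print(o['eef_pos'],o['wrist_force'])
print(wproj(c,o,[.5903,-.2386,.006]), wproj(c,o,o['eef_pos']+np.array([0,0,-.173])))
E
```

```text
[ 0.59042972 -0.24000767  0.17779614] [-0.18439609 -0.64590277 -0.65050941]
(np.float64(281.9429533691435), np.float64(260.88782709497667)) (np.float64(283.16107343002574), np.float64(262.13025155082164))
```

View pics/w2.png

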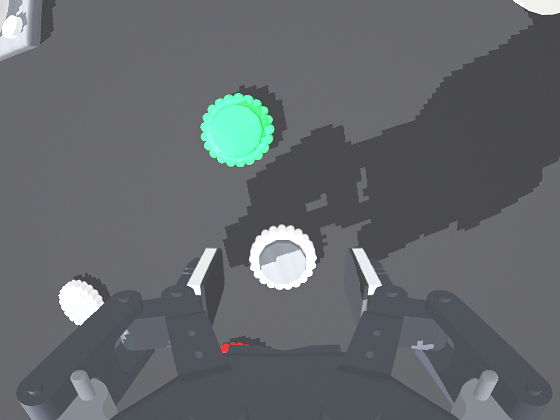

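Cap B sits centred between the pads at about (283,258). I'll lower a few mm more and close.

Emit:
drive_tool(commands=[[[0,0,0.07,0,0,0,80],[0,0,0,0,0,0,255],[0,0,0,0,0,0,255],[0,0,0,0,0,0,255],[0,0,0,0,0,0,255],[0,0,0,0,0,0,255],[0,0,0,0,0,0,255]]])

```text
time_s: 3.4
eef_pos: [0.5903, -0.2395, 0.1739]
eef_rot: [0.0, 0.815, 0.579, 0.0]
wrist_force: [-1.6, 1.0, 6.1]
opening: 0.325
```

Emit:
drive_tool(commands=[[[0,0,-0.3,0,0,0,255],[0,0,-0.6,0,0,0,255],[0,0,-0.6,0,0,0,255],[0,0,-0.6,0,0,0,255],[0,0,0,0,0,0,255],[0,0,0,0,0,0,255]]])

```text
time_s: 4.0
eef_pos: [0.5903, -0.2396, 0.2796]
eef_rot: [0.001, 0.815, 0.579, 0.0]
wrist_force: [-1.1, -0.1, -1.5]
opening: 0.323
```

```bash
python3 - <<'E'
from h import *
o=ctrl.get_obs(); c=shot('wrist','w3'); print(o['eef_pos'],o['opening'])
a=cv2.imread('pics/w3.png'); cv2.imwrite('pics/w3c.png',np.hstack([a[200:340,180:390],np.zeros((140,10,3),'uint8'),a[0:140,0:210]]))
im=dict(np.load('pics/w3.npz')); print(wproj(c,o,[.473,-.047,.03]))
E
```

```text
[ 0.59027734 -0.2395834   0.27959714] 0.3228939273630475
(np.float64(60.95299366197878), np.float64(36.99235153173353))
```

View pics/w3.png

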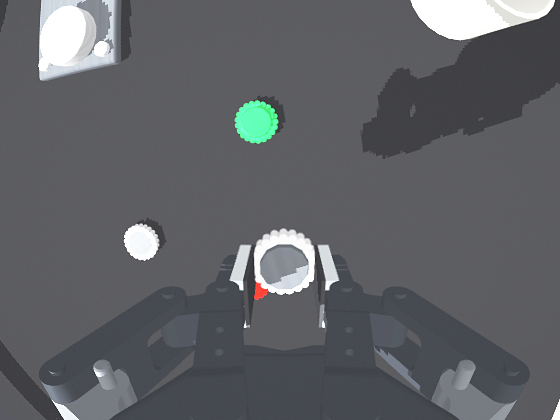

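The cap is held squarely, seen at (285,262). The wrist camera sits on tool +x, where it would come near the raised jaw, so I'll turn the tool half a turn while moving to a hover beside the anvil.

```bash
python3 - <<'E'
from h import *
o=ctrl.get_obs(); c=dict(np.load('pics/w3.npz')); print(o['q'])
p=wonz(c,o,285,262,o['eef_pos'][2]-.173+.009); print('cap rel tool',rot(o).inv().apply(p-o['eef_pos']))
E
```

```text
[-5.71619298e-01  4.45715256e-01  1.53902671e+00 -3.19418824e-05
  1.15723045e+00 -2.35771948e-01]
cap rel tool [0.00469141 0.0005855  0.16400007]
```

Emit:
drive_tool(commands=[[[0.49,-0.56,-0.2,0,0,-1,255],[0.56,-0.47,-0.2,0,0,-1,255],[0.63,-0.39,-0.2,0,0,-1,255],[0.67,-0.3,-0.2,0,0,-1,255],[0.71,-0.2,-0.1,0,0,-1,255],[0.73,-0.1,-0.1,0,0,-1,255],[0,0,0,0,0,-1,255],[0,0,0,0,0,-1,255],[0,0,0,0,0,-1,255],[0,0,0,0,0,-1,255]]])

```text
time_s: 5.05
eef_pos: [0.4828, -0.0453, 0.3267]
eef_rot: [-0.002, 0.249, 0.968, 0.0]
wrist_force: [0.2, 0.5, -0.6]
opening: 0.325
```

Emit:
drive_tool(commands=[[[0,0,0,0,0,-1,255],[0,0,0,0,0,-1,255],[0,0,0,0,0,-1,255],[0,0,0,0,0,-1,255],[0,0,0,0,0,-1,255],[0,0,0,0,0,-1,255],[0,0,0,0,0,-1,255],[0,0,0,0,0,-1,255],[0,0,0,0,0,-1,255],[0,0,0,0,0,-1,255]]])

```text
time_s: 6.05
eef_pos: [0.4829, -0.0454, 0.3266]
eef_rot: [-0.001, -0.431, 0.902, 0.001]
wrist_force: [-1.1, 0.1, -0.4]
opening: 0.326
```

Emit:
drive_tool(commands=[[[0,0,0,0,0,-1,255],[0,0,0,0,0,-1,255],[0,0,0,0,0,0,255],[0,0,0,0,0,0,255]]])

```text
time_s: 6.45
eef_pos: [0.4831, -0.0455, 0.3272]
eef_rot: [-0.001, -0.549, 0.836, 0.001]
wrist_force: [0.3, 0.1, -0.2]
opening: 0.328
```

```bash
python3 - <<'E'
from h import *
o=ctrl.get_obs(); c=shot('wrist','w4'); print(o['eef_pos'],o['opening'],o['q'], np.degrees(np.arctan2(*rot(o).as_matrix()[[1,0],1])))
for n,X in (('anvil',[.477,-.046,.03]),('pad',[.577,.248,.062])): print(n,wproj(c,o,X))
E
```

```text
[ 0.48311977 -0.04549747  0.32717746] 0.328176264459767 [-3.39100948e-01  6.78467695e-02  1.90024696e+00 -1.42965766e-05
  1.17562011e+00 -3.07133085e+00] 156.54554818529672
anvil (np.float64(289.50262742696344), np.float64(191.8723761309957))
pad (np.float64(307.85247371036377), np.float64(439.6710447724263))
```

View pics/w4.png

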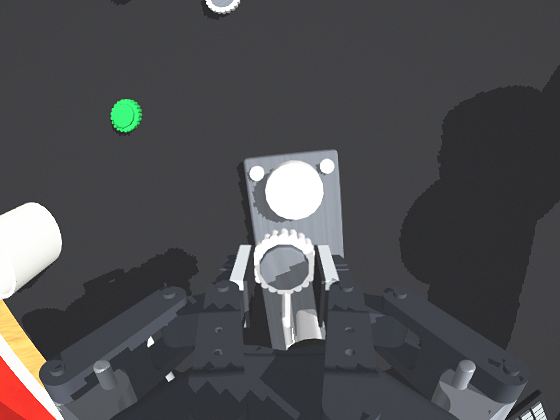

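The anvil is at about (294,190) with the cap held at (285,265). The jaw is upright behind the fingers. I'll fit the anvil and base-plate edge, then plan the placing.

```bash
python3 - <<'E'
from h import *
o=ctrl.get_obs(); c=dict(np.load('pics/w4.npz')); g=cv2.imread('pics/w4.png',0)
w=(g[150:230,255:330]>215).astype('uint8'); w=cv2.morphologyEx(w,cv2.MORPH_OPEN,np.ones((9,9))); q=max(cv2.findContours(w,0,1)[0],key=cv2.contourArea); e=cv2.fitEllipse(cv2.convexHull(q)); print(e)
A=wonz(c,o,e[0][0]+255,e[0][1]+150,.030); print('anvil',A)
# widths check
L=wonz(c,o,246,159,.012);Rr=wonz(c,o,337,151,.012); d=Rr-L; print('edge',L,Rr,np.linalg.norm(d),'mid',(L+Rr)/2,'lateral ang',np.degrees(np.arctan2(d[1],d[0])))
cap=wonz(c,o,285,263,o['eef_pos'][2]-.173+.010); print('cap',cap, 'rel', rot(o).inv().apply(cap-o['eef_pos']))
dl=A-o['eef_pos']; print('delta tool of TCP->anvil',rot(o).inv().apply([dl[0],dl[1],0])/.05)
P=np.array([.577,.249])-A[:2]; print('axis ang from pad',np.degrees(np.arctan2(*-P[::-1])),np.linalg.norm(P))
E
```

```text
((39.2347526550293, 40.172393798828125), (57.01207733154297, 58.85200119018555), 32.12668991088867)
anvil [ 0.47300766 -0.04580182  0.03      ]
edge [ 0.50227757 -0.08473029  0.012     ] [ 0.42527482 -0.05940121  0.012     ] 0.08106161207655349 mid [ 0.46377619 -0.07206575  0.012     ] lateral ang 161.79203345897383
cap [ 0.48087877 -0.04906246  0.16441176] rel [0.00415379 0.00048417 0.16300146]
delta tool of TCP->anvil [0.08622051 0.18523566 0.00030427]
axis ang from pad -109.43046732891317 0.31260601247060216
```

Emit:
drive_tool(commands=[[[0.06,0.18,0.2,0,0,0,255],[0,0,0.4,0,0,0,255],[0,0,0.5,0,0,0,255],[0,0,0.5,0,0,0,255],[0,0,0.4,0,0,0,255],[0,0,0.2,0,0,0,255],[0,0,0.1,0,0,0,255],[0,0,0,0,0,0,255],[0,0,0,0,0,0,255]]])

```text
time_s: 7.4
eef_pos: [0.4745, -0.045, 0.214]
eef_rot: [0.0, -0.55, 0.835, -0.001]
wrist_force: [-0.8, 0.4, -0.3]
opening: 0.328
```

```bash
python3 - <<'E'
from h import *
o=ctrl.get_obs(); c=shot('wrist','w5'); d=shot('side','s5'); print(o['eef_pos'],o['wrist_force'])
A=[.473,-.0458,.03]; print(wproj(c,o,A)); X=d['R']@np.array(A)+d['t']; print(d['intrinsics']@X/X[2])
a=cv2.imread('pics/w5.png')[130:410,130:430]; b=cv2.imread('pics/s5.png')[100:310,120:330]
cv2.imwrite('pics/v5.png',np.hstack([cv2.resize(a,(380,355)),cv2.resize(b,(355,355),interpolation=cv2.INTER_CUBIC)]))
E
```

```text
[ 0.47454737 -0.04499231  0.21399001] [-0.75124635  0.37218411 -0.25983703]
(np.float64(286.54634240992954), np.float64(249.4244091023502))
[220.35614325 275.41296188   1.        ]
```

View pics/v5.png

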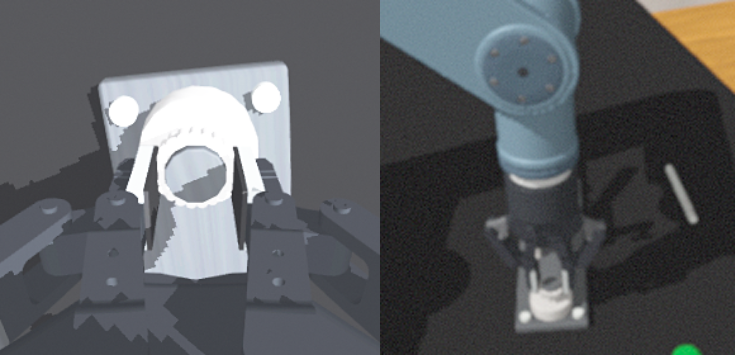

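The cap is over the anvil: cap centre about (284,268) in the wrist image, anvil predicted at (287,249) for a surface 10 mm lower. Nothing is touching, so I'll lower it.

Emit:
drive_tool(commands=[[[0,0,0.1,0,0,0,255],[0,0,0.06,0,0,0,255],[0,0,0.03,0,0,0,255],[0,0,0,0,0,0,255],[0,0,0,0,0,0,255]]])

```text
time_s: 8.0
eef_pos: [0.474, -0.0448, 0.2038]
eef_rot: [-0.0, -0.55, 0.835, 0.0]
wrist_force: [-1.9, 0.9, 5.0]
opening: 0.327
```

Emit:
drive_tool(commands=[[[0,0,0,0,0,0,140],[0,0,0,0,0,0,110],[0,0,0,0,0,0,90],[0,0,-0.1,0,0,0,90],[0,0,-0.3,0,0,0,90],[0,0,-0.6,0,0,0,90],[0,0,-0.8,0,0,0,90],[0,0,-0.8,0,0,0,90],[0,0,0,0,0,0,90]]])

```text
time_s: 8.9
eef_pos: [0.4761, -0.0454, 0.3398]
eef_rot: [0.003, -0.55, 0.835, -0.004]
wrist_force: [1.3, 0.1, -0.2]
opening: 0.649
```

```bash
python3 - <<'E'
from h import *
o=ctrl.get_obs(); c=shot('wrist','w6'); d=shot('side','s6'); e=shot('scene','e6'); print(o['eef_pos'],o['wrist_force'],o['opening'])
A=[.473,-.0458,.03]; print(wproj(c,o,A))
P=pts(e); print([P[181+i,354+j].round(3) for i in (-1,0,1,2) for j in (-4,0,4)])
a=cv2.imread('pics/w6.png')[130:410,130:430]; b=cv2.imread('pics/e6.png')[120:250,200:380]
cv2.imwrite('pics/v6.png',np.hstack([cv2.resize(a,(380,355)),cv2.resize(b,(415,355),interpolation=cv2.INTER_CUBIC)]))
E
```

```text
[ 0.47607631 -0.04542744  0.3398432 ] [ 1.3295175   0.07429539 -0.1829824 ] 0.6492266933455751
(np.float64(290.804979488127), np.float64(189.47914454108138))
[array([0.566, 0.242, 0.06 ]), array([0.571, 0.251, 0.061]), array([0.576, 0.261, 0.061]), array([0.567, 0.242, 0.057]), array([0.575, 0.249, 0.061]), array([0.579, 0.259, 0.061]), array([0.571, 0.239, 0.059]), array([0.578, 0.246, 0.061]), array([0.582, 0.257, 0.06 ]), array([0.573, 0.238, 0.057]), array([0.581, 0.244, 0.061]), array([0.584, 0.256, 0.058])]
```

View pics/v6.png

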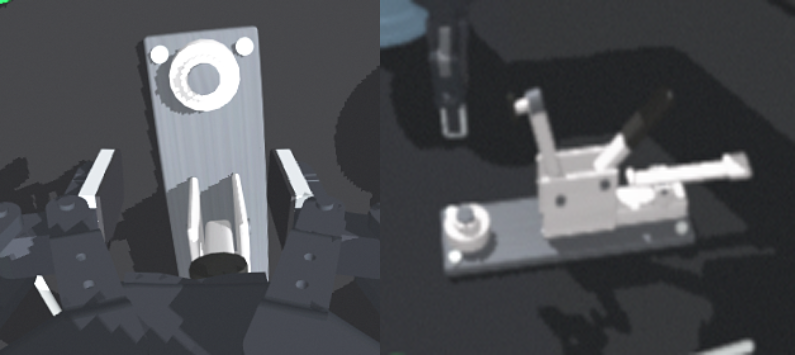

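The cap lies on the anvil, its disc at about (290,192) in the wrist image against an anvil prediction of (291,189), with the disc still proud. The scene crop shows the jaw and handle still raised. Next I'll close the fingers and go over the handle.

Emit:
drive_tool(commands=[[[0,0,-0.6,0,0,-0.5,255],[0,0.06,-0.6,0,0,0,255],[-0.6,0,0,0,0,0,255],[-0.7,0,0,0,0,0,255],[-0.7,0,0,0,0,0,255],[-0.7,0,0,0,0,0,255],[-0.7,0,0,0,0,0,255],[-0.48,0,0.3,0,0,0,255],[0,0,0,0,0,0,255],[0,0,0,0,0,0,255]]])

```text
time_s: 10.05
eef_pos: [0.5388, 0.147, 0.3746]
eef_rot: [-0.006, -0.576, 0.818, -0.002]
wrist_force: [-0.0, 0.1, 0.1]
opening: 0.0
```

```bash
cat >> h.py <<'E'
U=np.array([-.3256,-.9455]); O=np.array([.5072,.0533]); V=np.array([-.9455,.3256])
def clampxy(p): d=np.array(p[:2])-O; return d@U*1000,d@V*1000
E
python3 - <<'E'
from h import *
c=dict(np.load('pics/w6.npz'))
o=ctrl.get_obs(); print(clampxy(o['eef_pos']),o['eef_pos'],o['opening'],o['q'][5])
c=shot('wrist','w7'); cv2.imwrite('pics/v7.png',cv2.imread('pics/w7.png'))
for X in (-103,-210): 
    p=O+X/1000*U; print(X,wproj(c,o,[*p,.148 if X>-200 else .062]))
E
```

```text
(np.float64(-98.86395766064791), np.float64(0.5825681280926134)) [0.53883974 0.1469669  0.37456799] 0.0003350524919146088 -2.7396473488227517
-103 (np.float64(281.6906078644642), np.float64(233.32276163447986))
-210 (np.float64(283.3383491463772), np.float64(300.1791689449136))
```

View pics/v7.png

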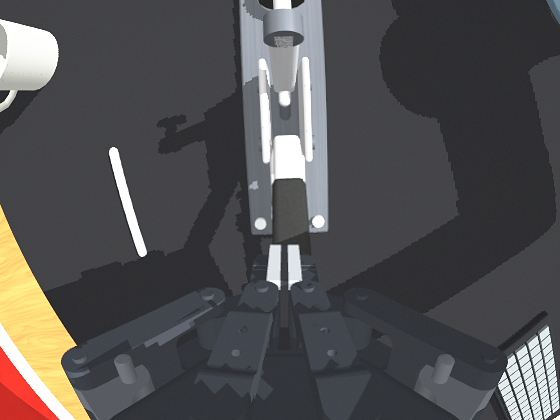

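The dark handle runs along columns 275–310, under the shut fingertips at (285,250), and is centred about 5 px to the right. I'll shift over slightly and go down to first contact.

Emit:
drive_tool(commands=[[[0.16,0.07,0.5,0,0,0,255],[0,0,0.45,0,0,0,255],[0,0,0,0,0,0,255],[0,0,0,0,0,0,255]]])

```text
time_s: 10.5
eef_pos: [0.5334, 0.1392, 0.3298]
eef_rot: [-0.004, -0.575, 0.818, -0.003]
wrist_force: [0.4, 0.0, 0.5]
opening: 0.004
```

Emit:
drive_tool(commands=[[[0,0,0.14,0,0,0,255],[-0.15,0,0.15,0,0,0,255],[-0.15,0,0.15,0,0,0,255],[0,0,0,0,0,0,255]]])

```text
time_s: 10.9
eef_pos: [0.5386, 0.1547, 0.3074]
eef_rot: [-0.003, -0.576, 0.818, -0.003]
wrist_force: [-0.0, -0.0, -0.0]
opening: -0.002
```

```bash
cat >> h.py <<'E'
def prof(n,name,x0=-165,x1=-45):
    c=shot(n,name); P=pts(c); d=P[...,:2]-O; X=d@U*1000; Y=d@V*1000; Z=P[...,2]*1000
    for x in range(x0,x1,10):
        m=(X>=x)&(X<x+10)&(abs(Y-2)<12)&(Z>15)&(Z<400)&(c['depth']>0)
        if m.any(): print(n,x,m.sum(),np.percentile(Z[m],[2,25,50,75,98]).round(),'y',Y[m].mean().round(1))
E
python3 - <<'E'
from h import *
print(clampxy(ctrl.get_obs()['eef_pos']))
prof('scene','e8');prof('side','s8')
E
```

```text
(np.float64(-106.14083942312153), np.float64(3.3498913834228037))
scene -165 20 [54. 56. 58. 58. 59.] y 2.6
scene -155 32 [ 31.  48.  57.  59. 378.] y 0.1
scene -145 86 [ 32.  54.  90. 133. 384.] y -0.7
scene -135 63 [ 37.  59. 124. 130. 133.] y -1.2
scene -125 62 [ 54.  58. 116. 124. 127.] y -1.3
scene -115 85 [ 32.  56. 109. 119. 157.] y -0.7
scene -105 97 [ 32.  54. 100. 113. 159.] y -1.1
scene -95 149 [ 31.  61. 109. 201. 240.] y 0.5
scene -85 69 [ 31.  34.  64.  98. 190.] y 0.7
scene -75 175 [ 32. 266. 307. 351. 392.] y -2.7
scene -65 28 [83. 85. 87. 89. 92.] y -1.5
scene -55 20 [79. 80. 81. 83. 85.] y 1.7
side -155 1 [30. 30. 30. 30. 30.] y -8.8
side -145 2 [33. 38. 43. 48. 53.] y -3.6
side -135 11 [ 32.  44.  55. 117. 121.] y -4.3
side -125 48 [ 35.  97. 115. 117. 185.] y 2.3
side -115 60 [ 34. 109. 111. 114. 191.] y 2.4
side -105 264 [ 33. 143. 164. 223. 248.] y 2.6
side -95 350 [ 33. 155. 193. 221. 247.] y 2.1
side -85 114 [ 33.  94.  98. 311. 316.] y 2.5
side -75 912 [ 34. 291. 337. 369. 397.] y 2.0
side -65 62 [17. 29. 84. 86. 89.] y 1.8
side -55 49 [71. 78. 80. 82. 84.] y 4.6
```

The depth profile shows the handle already turned to about 33°, so the push is working. I'll carry on along the arc.

Emit:
drive_tool(commands=[[[-0.13,0,0.19,0,0,0,255],[-0.13,0,0.19,0,0,0,255],[-0.06,0,0.17,0,0,0,255],[-0.06,0,0.17,0,0,0,255],[0,0,0,0,0,0,255]]])

```text
time_s: 11.5
eef_pos: [0.5441, 0.1719, 0.2694]
eef_rot: [-0.005, -0.576, 0.818, -0.002]
wrist_force: [-1.0, 0.5, -0.4]
opening: 0.001
```

Emit:
drive_tool(commands=[[[-0.02,0,0.1,0,0,0,255],[-0.02,0,0.1,0,0,0,255],[0,0,0.08,0,0,0,255],[0,0,0,0,0,0,255]]])

```text
time_s: 11.9
eef_pos: [0.545, 0.1732, 0.2563]
eef_rot: [-0.004, -0.575, 0.818, -0.002]
wrist_force: [-0.2, 0.6, 0.4]
opening: -0.002
```

Emit:
drive_tool(commands=[[[0,0,0.05,0,0,0,255],[0,0,0.04,0,0,0,255],[0,0,0,0,0,0,255]]])

```text
time_s: 12.2
eef_pos: [0.5456, 0.1733, 0.2553]
eef_rot: [-0.003, -0.575, 0.818, -0.003]
wrist_force: [-9.0, -2.6, 20.0]
opening: -0.0
```

```bash
python3 - <<'E'
from h import *
o=ctrl.get_obs(); print(clampxy(o['eef_pos']),o['eef_pos'],o['wrist_force'])
prof('scene','e9',-225,140)
E
```

```text
(np.float64(-125.91606571990191), np.float64(2.7539848374628666)) [0.54559493 0.17325206 0.25527533] [-8.95086166 -2.58748393 19.97177296]
scene -225 16 [56. 59. 61. 62. 63.] y -1.4
scene -215 25 [57. 60. 61. 62. 63.] y -0.0
scene -205 31 [55. 58. 60. 61. 63.] y 1.2
scene -195 23 [ 54.  57.  58.  60. 374.] y 0.4
scene -185 26 [ 53.  57.  58.  60. 367.] y 1.5
scene -175 31 [ 53.  57.  59. 345. 366.] y 0.1
scene -165 40 [ 55.  58.  77. 299. 359.] y -1.9
scene -155 61 [ 30.  57.  79.  83. 360.] y -2.1
scene -145 66 [31. 34. 59. 80. 83.] y -0.6
scene -135 38 [32. 57. 65. 80. 98.] y -4.8
scene -125 45 [ 54.  58.  75.  88. 112.] y -5.9
scene -115 120 [ 32.  58.  86. 149. 186.] y 0.6
scene -105 76 [ 30.  33.  64.  81. 176.] y -1.2
scene -95 190 [ 32.  77. 241. 290. 332.] y -2.0
scene -85 60 [31. 33. 62. 79. 82.] y -0.2
scene -75 38 [31. 34. 79. 80. 82.] y -0.7
scene -65 71 [ 80. 362. 377. 387. 399.] y -0.3
scene -55 34 [ 75.  80.  81. 382. 397.] y 4.9
scene -45 5 [74. 80. 81. 84. 85.] y 13.7
scene -35 5 [69. 72. 75. 78. 82.] y 13.7
scene -25 12 [73. 78. 80. 82. 84.] y 3.8
scene -15 15 [76. 79. 80. 81. 85.] y 1.0
scene -5 16 [76. 78. 79. 80. 82.] y 1.1
scene 5 17 [66. 69. 74. 78. 86.] y 10.5
scene 15 24 [25. 60. 67. 69. 81.] y -0.0
scene 25 28 [56. 63. 67. 69. 71.] y -4.3
scene 35 22 [56. 63. 68. 69. 72.] y -4.3
scene 45 24 [55. 66. 68. 69. 70.] y -4.8
scene 55 23 [57. 67. 69. 70. 72.] y -4.5
scene 65 21 [61. 67. 69. 70. 71.] y -4.1
scene 75 24 [28. 29. 69. 70. 72.] y -3.6
scene 85 35 [28. 29. 45. 70. 71.] y -1.1
scene 95 32 [41. 44. 66. 70. 71.] y -3.8
scene 105 30 [41. 44. 69. 71. 72.] y -3.7
scene 115 22 [27. 30. 37. 44. 68.] y -3.2
scene 125 8 [25. 27. 27. 28. 31.] y -1.7
```

The handle's top is level at about 80–83 mm, resting on its stop with 20 N, and the jaw is level at 70 mm. I'll lift off, move behind the handle over the pad, and turn half round so the camera clears the handle when it springs up.

Emit:
drive_tool(commands=[[[0,0,0,0,0,0,255],[0,0,-0.3,0,0,0,255],[0,0,-0.8,0,0,0,255],[-0.4,-0.04,-0.8,0,0,0,255],[-0.65,0,0,0,0,0,255],[-0.65,0,0,0,0,0,255],[0,0,0,0,0,1,255],[0,0,0,0,0,1,255],[0,0,0,0,0,1,255],[0,0,0,0,0,1,255]]])

```text
time_s: 13.25
eef_pos: [0.5763, 0.2535, 0.3474]
eef_rot: [-0.002, -0.325, 0.946, -0.004]
wrist_force: [-0.3, -0.2, 0.6]
opening: 0.0
```

Emit:
drive_tool(commands=[[[0,0,0,0,0,1,255],[0,0,0,0,0,1,255],[0,0,0,0,0,1,255],[0,0,0,0,0,1,255],[0,0,0,0,0,1,255],[0,0,0,0,0,1,255],[0,0,0,0,0,1,255],[0,0,0,0,0,1,255],[0,0,0,0,0,1,255],[0,0,0,0,0,1,255]]])

```text
time_s: 14.25
eef_pos: [0.5763, 0.2533, 0.3475]
eef_rot: [0.001, 0.359, 0.933, -0.004]
wrist_force: [0.9, 0.1, 0.3]
opening: -0.001
```

Emit:
drive_tool(commands=[[[0,0,0,0,0,1,255],[0,0,0,0,0,1,255],[0,0,0,0,0,1,255],[0,0,0,0,0,1,255],[0,0,0,0,0,1,255],[0,0,0,0,0,1,255],[0,0,0,0,0,1,255],[0,0,0,0,0,1,255],[0,0,0,0,0,0.5,255],[0,0,0,0,0,0,255]]])

```text
time_s: 15.25
eef_pos: [0.5763, 0.2534, 0.3474]
eef_rot: [0.003, 0.818, 0.575, -0.003]
wrist_force: [-0.3, 0.7, -0.1]
opening: 0.006
```

```bash
python3 - <<'E'
from h import *
o=ctrl.get_obs(); print(clampxy(o['eef_pos']),o['eef_pos'],np.degrees(np.arctan2(*rot(o).as_matrix()[[1,0],1])),o['q'][5])
c=shot('wrist','w10'); print(wproj(c,o,[*(O-.21*U),.062]))
prof('scene','e10',-225,-95)
E
```

```text
(np.float64(-211.64352943980776), np.float64(-0.18113283947243664)) [0.57628339 0.25335286 0.34741426] -19.785918461762826 0.5753209229490983
(np.float64(283.3418555617828), np.float64(198.64189168847318))
scene -225 21 [ 56.  59.  60.  62. 196.] y -2.2
scene -215 34 [ 55.  59.  61.  62. 221.] y -0.4
scene -205 105 [ 56.  62. 200. 224. 281.] y -0.7
scene -195 75 [ 55.  59. 249. 268. 279.] y 5.1
scene -185 39 [ 55.  57. 346. 347. 360.] y 2.7
scene -175 121 [ 55. 313. 342. 378. 397.] y -1.6
scene -165 27 [55. 58. 59. 79. 81.] y -0.6
scene -155 54 [30. 56. 74. 82. 83.] y -0.4
scene -145 70 [30. 34. 65. 82. 84.] y -0.7
scene -135 49 [32. 58. 79. 82. 85.] y -1.2
scene -125 46 [53. 57. 77. 82. 84.] y -2.1
scene -115 68 [32. 35. 59. 81. 84.] y 0.0
scene -105 67 [31. 34. 58. 80. 83.] y -1.4
```

View pics/w10.png

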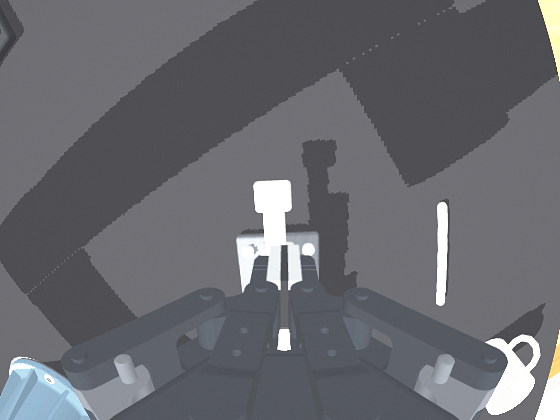

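With the robot clear, the handle is still level at about 82 mm, so the clamp is locked by itself. The pad is at (272,196), about 10 px left of the prediction. I'll shift 6–7 mm in tool −y and press down.

Emit:
drive_tool(commands=[[[0.04,-0.13,0.4,0,0,0,255],[0,0,0.7,0,0,0,255],[0,0,0.6,0,0,0,255],[0,0,0.4,0,0,0,255],[0,0,0,0,0,0,255]]])

```text
time_s: 15.85
eef_pos: [0.5689, 0.2561, 0.2384]
eef_rot: [0.001, 0.817, 0.576, -0.007]
wrist_force: [0.2, -0.6, -0.7]
opening: -0.004
```

Emit:
drive_tool(commands=[[[0,0,0.15,0,0,0,255],[0,0,0.12,0,0,0,255],[0,0,0.12,0,0,0,255],[0,0,0.1,0,0,0,255],[0,0,0.1,0,0,0,255],[0,0,0,0,0,0,255]]])

```text
time_s: 16.45
eef_pos: [0.5701, 0.2562, 0.2117]
eef_rot: [0.002, 0.818, 0.575, -0.004]
wrist_force: [0.6, 0.1, 1.2]
opening: -0.001
```

```bash
python3 - <<'E'
from h import *
o=ctrl.get_obs(); print(o['eef_pos'],o['wrist_force'])
prof('scene','e11',-225,-75)
E
```

```text
[0.57012263 0.25622932 0.21173904] [0.58354377 0.12011307 1.17976587]
scene -225 42 [ 30.  61. 397. 398. 399.] y -1.8
scene -215 64 [ 28.  48.  67. 398. 399.] y -3.7
scene -205 123 [ 34.  50.  74. 133. 399.] y 0.1
scene -195 64 [ 33.  38. 120. 145. 399.] y 2.7
scene -185 94 [ 38. 192. 213. 267. 293.] y -3.3
scene -175 144 [ 41. 184. 229. 253. 287.] y 1.2
scene -165 25 [43. 45. 46. 48. 96.] y 1.3
scene -155 116 [ 32.  88. 100. 384. 399.] y -3.0
scene -145 298 [ 32. 326. 355. 376. 397.] y 2.8
scene -135 60 [ 36.  55.  90.  95. 379.] y -0.2
scene -125 55 [52. 58. 84. 93. 95.] y -0.3
scene -115 71 [31. 54. 63. 90. 94.] y 0.1
scene -105 77 [31. 34. 66. 89. 91.] y -0.9
scene -95 67 [31. 34. 76. 86. 89.] y -0.7
scene -85 55 [31. 33. 77. 85. 88.] y -0.1
```

The lever is down and the handle is rising. I'll press a little further and then lift away.

Emit:
drive_tool(commands=[[[0,0,0.08,0,0,0,255],[0,0,0,0,0,0,255],[0,0,0,0,0,0,255],[0,0,-0.3,0,0,0,255],[0.2,0,-0.6,0,0,0,255],[0.2,0,-0.8,0,0,0,255],[0,0,-0.8,0,0,0,255],[0,0,-0.8,0,0,0,255],[0,0,0,0,0,0,255]]])

```text
time_s: 17.4
eef_pos: [0.5791, 0.2773, 0.3823]
eef_rot: [0.005, 0.818, 0.576, 0.003]
wrist_force: [0.8, -0.6, 0.7]
opening: -0.001
```

```bash
python3 - <<'E'
from h import *
o=ctrl.get_obs(); print(o['eef_pos'],o['wrist_force'])
prof('scene','e12',-225,135)
a=cv2.imread('pics/e12.png')[120:250,200:380]; shot('side','s12'); b=cv2.imread('pics/s12.png')[140:310,150:290]
cv2.imwrite('pics/v12.png',np.hstack([cv2.resize(a,(490,354),interpolation=2),cv2.resize(b,(292,354),interpolation=2)]))
E
```

```text
[0.5791269  0.27725435 0.38229237] [ 0.81449857 -0.58946633  0.71361222]
scene -225 159 [ 59. 228. 261. 297. 317.] y 2.5
scene -215 38 [ 56.  60.  61. 303. 382.] y 1.4
scene -205 136 [ 56. 343. 363. 381. 390.] y -0.4
scene -195 21 [ 55.  57.  58.  59. 399.] y 2.3
scene -185 18 [55. 56. 58. 58. 59.] y 2.8
scene -175 24 [53. 56. 58. 59. 60.] y 2.4
scene -165 20 [53. 57. 58. 59. 60.] y 2.6
scene -155 29 [30. 33. 57. 58. 61.] y 1.6
scene -145 42 [30. 33. 53. 57. 59.] y 1.3
scene -135 22 [ 42.  57.  58.  60. 153.] y 0.7
scene -125 58 [ 54.  58. 146. 156. 159.] y -1.0
scene -115 91 [ 31.  56. 136. 148. 155.] y -0.5
scene -105 90 [ 31.  55. 122. 137. 145.] y -0.7
scene -95 84 [ 31.  34.  63. 127. 135.] y -1.0
scene -85 72 [ 31.  35. 103. 116. 124.] y 0.1
scene -75 55 [ 31.  91. 102. 106. 112.] y -2.0
scene -65 36 [ 83.  89.  93.  96. 101.] y -2.6
scene -55 27 [78. 81. 84. 86. 89.] y 0.7
scene -45 4 [76. 77. 78. 81. 85.] y 7.2
scene -35 4 [67. 76. 81. 85. 90.] y 12.9
scene -25 8 [63. 68. 77. 84. 87.] y 13.1
scene -15 8 [68. 71. 73. 80. 84.] y 12.2
scene -5 20 [ 77.  82.  88.  92. 100.] y -5.3
scene 5 44 [ 78.  91. 105. 115. 129.] y -6.4
scene 15 68 [ 21. 104. 124. 141. 162.] y -3.6
scene 25 47 [129. 142. 155. 171. 173.] y -6.6
scene 35 24 [149. 159. 163. 169. 172.] y -4.5
scene 45 19 [147. 155. 159. 161. 165.] y -3.0
scene 55 10 [164. 165. 165. 166. 169.] y -3.1
scene 75 8 [26. 27. 28. 28. 28.] y -2.0
scene 85 22 [25. 28. 29. 35. 39.] y -0.0
scene 95 20 [35. 36. 37. 37. 39.] y 1.2
scene 105 22 [35. 36. 37. 38. 39.] y 0.9
scene 115 18 [27. 30. 35. 37. 38.] y -2.4
scene 125 8 [25. 27. 28. 29. 29.] y -1.8
```

View pics/v12.png

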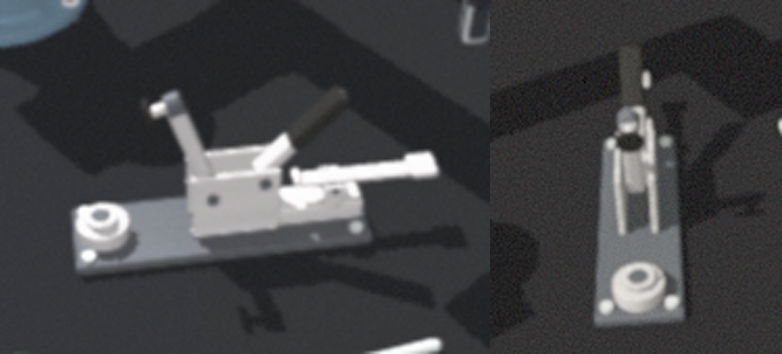

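The clamp is open, the lever is back up, and the cap lies on the anvil with its top at about 37–38 mm, so the disc is flush. The robot is clear.

```bash
python3 -c "
from bench import ctrl
print(ctrl.hand_in(), ctrl.get_obs()['time_s'])"
```

```text
the job is handed in; nothing more can be done
the job is handed in; nothing more can be done
```

The job is done and handed in; the arm's clock read about 17.5 s of the 54 s allowed. I placed the cap with the proud disc on the anvil and released it. I then pushed the handle down until it locked, and pressed the release lever so the clamp sprang open.

**Last checks, all from the cameras:**
- **Lock:** the handle stayed level after I lifted off, so the clamp was locked by itself before I pressed the lever.
- **Pressed cap:** its top stands about 37–38 mm above the desk, which is flush on the 30 mm anvil. It still looks centred in the two final views. After placing, it was about 2–3 mm off the anvil's centre by eye.
- **Clamp:** the handle and jaw are up, and the lever is back at rest.
- **Robot:** it is standing clear of everything.

**What disagreed:** my first estimate of the clamp's direction was about 1.5° off, which put the release pad 8 mm to one side. I corrected for this before pressing it. I did not re-measure the finished cap, pen and mug at the end, but nothing was moved near them.

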